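# Pack a ring cutter under the cantilever tray of a baking kit box

### The arm

A 7-joint arm with a two-finger parallel gripper is mounted at the origin on the work surface. World frame = base frame: x ahead of the robot, y to its left, z up, the work surface at z = 0. Lengths are in m, angles in rad, forces in N, time in s.
With the tool pointing down it reaches from about 0.35 to 0.9 m from the base axis. Payload 19.9 kg.
Tool frame: the origin (TCP) lies on the centre line of the jaws, within the pads' length; the fingertips stand 11 mm ahead of it and the grasp point (between the pads) lies 8 mm behind it (robot.tips_ahead is the distance from the TCP to the fingertips, in m); y points along the fingers, x is the direction in which the jaws open and shut, and the axes are right-handed (so a half turn about y gives the same grasp; the last joint's range is limited). The gripper opens to 94 mm and grips with 3 to 60 N. Pads are 16 mm wide; open, the fingers measure 119 mm over their backs; the gripper's body (75 mm by 177 mm) begins 78 mm behind the grasp point.
Start: joints at [-0.042, 0.417, -0.01, 1.614, 0.005, 1.111, -0.053], TCP at [0.625, 0, 0.216] pointing down, gripper open.
Joint ranges: [-2.81, 2.81], [-0.39, 2.02], [-1.27, 1.25], [0.06, 2.57], [-1.19, 4.33], [0.19, 2], [-2.82, 2.82]. Speed limits (rad/s): [1.89, 1.89, 2.39, 2.39, 3.01, 3.01, 3.01].

### API

Orientations are given as a unit quaternion [x, y, z, w].
In Python, from rig import robot gives the robot as it stands.
- The arm moves only by the shell command python3 -m jog 'ROWS'. ROWS is JSON, a list of rows, each a list of 7 numbers: the turn, a rotation vector about the world's x, y, z in rad, then the shift along the world's x, y, z in m, then the opening, from 0 (shut) to 1 (fully open). A call has 1 to 8 rows; each row shifts and turns the commanded pose from where the row before left it; what a row does not reach is not made up. A row lasts 1/12 s, in which the tool goes at most 41.7 mm and 7.16 degrees, less where a joint would pass 70% of its speed; a pose out of reach is approached as far as the arm can. A call is refused whole if a number of a shift passes 0.0417 or a number of a turn 0.125, either way. A call with a gripper value outside its range is refused whole. The fingers move at their own pace and stop on an object; the grip force is fixed at half the most. Time passes only in rows, so rows that do not move let the fingers close. It gives the time, the measured TCP pose, the force and the opening at its end, in the units of the state.
- robot.get_obs(): the state, without advancing time (a new reading comes with each control period).
- robot.grab_frame(name): name is "scene" or "side" or "wrist"; returns a dict with "frame" (384x512x3 uint8, red, green, blue), "depth" (384x512 float32, m along the optical axis (not along the pixel's ray), 0 where there is no reading), "fx", "fy", "cx", "cy" (pixels), "world_to_cam" (4x4, takes a point from world to camera coordinates). Camera axes: x right, y down, z forward; pixel columns grow to the right and rows downward; lengths in m; the calibration is good to about 2 mm. The wrist camera is an equidistant fisheye: a pixel r from the principal point sees the ray r / f radians off the axis. A picture is of the moment at which its call begins.
- robot.close_job(): hands the job in, once; it reports no verdict.
The state is a dict: "clock": time; "qpos": joint angles; "qd": joint speeds; "effort": joint torques, N m; "eef_pos": TCP position; "tcp_rot": TCP orientation; "force": force on the tool from outside, world axes, zero at the start; "torque": the same for the moment, N m; "finger_gap": finger opening in m.
Only numpy, scipy, OpenCV 4.12 (cv2) and the standard library are available. Lean on these libraries where they do the work, as an engineer would, in place of code of your own. Each camera call takes 0.05 s, during which the arm holds its last target.

### The job

Put the tall round ring cutter away in the wooden baking kit box: swing up the box's top tray, the one with the bar handle, over on its links until it rests fully open behind the box, and set the cutter down gently, standing upright, in the empty larger section of the compartment underneath (not in the narrow one with the small rolling pin). Then lower the tray again until it sits fully home on the box.

Things in the scene. Friction and masses are not known exactly. Their poses are not given: they have to be found in the camera images.
- kit_box: Wooden box, fixed, 150 (x) x 230 (y) x 70 mm high, 5 mm walls and floor. Origin: centre of underside. Under the tray a 63 mm high divider at y=+45 parts a narrow section (+y, fixed rolling pin) from the empty one: 140 x 152 mm, centre x=0, y=-32.5. Steel links run outside both y ends; tray open, they rise to 120 mm at x=75..150.
- tray_handle (a point): Centre of the handle bar, 14 x 14 mm, 130 mm long along the box's y; posts 60 mm either side; 30 mm free beneath. Axes as the box's. Tray 150 x 230 x 35 mm, on the rim when closed, stays level. In the box frame this point runs on a circle of radius 110 mm: x = 95.3 + 110 sin(q - 1.0472), y = 0, z = 85 + 110 cos(q - 1.0472) mm, q = tray_arm.
- tray_arm (a joint): Swing q of the tray's links, rad: 0 = closed (stop), 1.92 = fully open (stop): handle 179 mm towards the box's +x (away from the robot) and 16 mm higher than closed; peak 55 mm higher at q = 1.05. Tray and links 0.4 kg, damped hinges: left alone it sinks slowly to closed if q is under about 1, to fully open if beyond 1.1, and stays.
- tall_ring: Tall round ring cutter: steel tube open at both ends, 52 mm outer diameter, 2.5 mm wall, 50 mm high, about 70 g, standing on the counter to the robot's right. Origin: centre of its underside; z along its axis. Near it, in changing places, two steel cutters not wanted: a square one 52 mm wide, 50 mm high, and a low ring 70 mm wide, 22 mm high.
There are look-alikes about, which are no part of the job. Leave any pink look-alike of the tall_ring alone.

How it is judged:
On the way, in this order (a step that is already met when the one before it is completed fails the run):
1. the tray is swung fully open (joint above 1.75 rad) (value of joint tray_arm above 1.75 rad), for 0.2 s.
2. the ring cutter stands released in the empty section while the tray is still open (value of joint tray_arm above 1.6 rad and x of tall_ring in the frame of kit_box between -0.055 and 0.055 m and y of tall_ring in the frame of kit_box between -0.095 and 0.03 m and z of tall_ring in the frame of kit_box below 0.012 m and angle between tall_ring's own z axis and vertical below 0.17 rad and contact force between the fingers and tall_ring below 0.1 N), for 0.2 s.
At the end, for the whole second after the job is handed in: The tall ring cutter stands upright (within 10 degrees) and at rest on the floor of the box's empty section, and the tray is back down on the box (joint below 0.06 rad) (value of joint tray_arm below 0.06 rad and x of tall_ring in the frame of kit_box between -0.055 and 0.055 m and y of tall_ring in the frame of kit_box between -0.095 and 0.03 m and z of tall_ring in the frame of kit_box below 0.012 m and angle between tall_ring's own z axis and vertical below 0.17 rad and linear speed of tall_ring below 0.03 m/s); the robot touches nothing.
It fails at once if the ring cutter is dropped (falls freely by more than about 30 mm) (contact force between the fingers and tall_ring below 0.05 N and height (world z) of tall_ring above 0.002 m and linear speed of tall_ring above 0.8 m/s).
It also fails if it takes over 72 s, if anything falls off the work surface, if the arm or the gripper's body presses on something with over 40 N, if the wrist force passes 120 N, or if a joint passes its speed limit or range.

## Working session

There is one attempt and no reset: what is moved stays moved. The work goes in short steps, Python scripts to look and compute and a shell command to move; the robot and the scene stay as the last step left them, time stands still between calls to the robot, and variables do not carry over. Pictures are saved under pics/ and viewed, and the job is handed in when it is done.

```bash
mkdir -p pics; ls
python3 - <<'E'
from rig import robot
import cv2,numpy as np
print(robot.get_obs(), robot.tips_ahead)
for n in ("scene","side","wrist"):
    f=robot.grab_frame(n)
    cv2.imwrite(f"pics/{n}0.png",f["frame"][:,:,::-1])
    print(n,f["fx"],f["cx"],f["cy"],np.round(f["world_to_cam"],3).tolist())
E
```

```text
pics
{'clock': 0.0, 'qpos': array([-0.0414718 ,  0.4179803 , -0.01031118,  1.61419536,  0.0046957 ,
        1.11074412, -0.05300503]), 'qd': array([-0.00111636, -0.0008186 ,  0.00027639,  0.0005529 ,  0.00115001,
        0.00143213,  0.00104162]), 'effort': array([ 3.52895018e-03, -8.51262331e+01,  6.40313700e-01, -4.25991547e+01,
       -4.87577857e-02,  1.87510403e-02,  1.73272206e-04]), 'eef_pos': array([ 6.24606956e-01, -2.48878205e-05,  2.15812409e-01]), 'tcp_rot': array([ 7.07137867e-01, -4.66524123e-04, -4.52850933e-04, -7.07075395e-01]), 'force': array([-0.55622543,  0.17409933,  0.42678867]), 'torque': array([-0.03811716, -0.05713285, -0.02261487]), 'finger_gap': 0.09393677624838687} 0.011
scene 350.3927319391416 252.3833301940515 194.0533799029523 [[0.027, 1.0, 0.004, 0.117], [0.676, -0.016, -0.737, -0.238], [-0.737, 0.022, -0.676, 1.436], [0.0, 0.0, 0.0, 1.0]]
side 347.4499246415982 256.63744482195455 199.45153501748734 [[0.998, -0.068, -0.019, -0.485], [-0.061, -0.7, -0.711, 0.034], [0.035, 0.71, -0.703, 0.943], [0.0, 0.0, 0.0, 1.0]]
wrist 297.3186396354542 252.99667158703758 188.14678559130908 [[1.0, 0.0, -0.001, -0.624], [0.001, -0.967, 0.255, -0.029], [-0.0, -0.255, -0.967, 0.391], [0.0, 0.0, 0.0, 1.0]]
```

View pics/scene0.png

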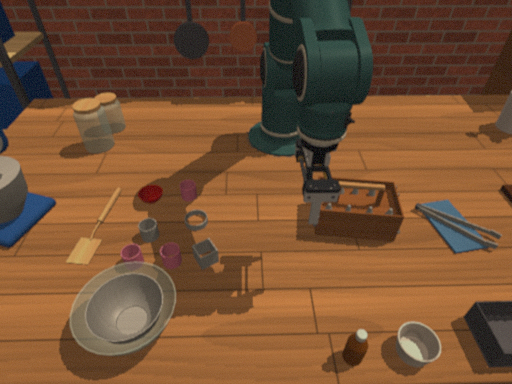

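View pics/side0.png

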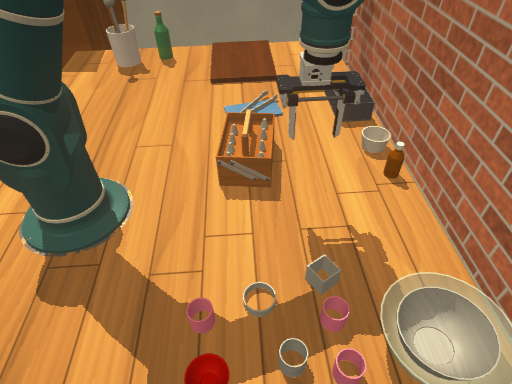

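View pics/wrist0.png

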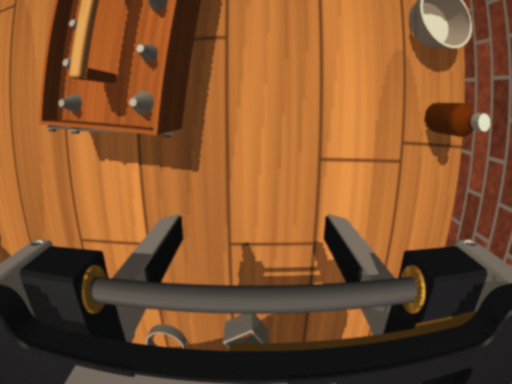

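The scene view shows the following.
- **Wanted:** a grey tall round ring at scene (149,230), side (293,357).
- **Could be mistaken for it:** pink rings at scene (189,190), (132,255) and (170,256), the grey low ring (197,219), and the grey square cutter (206,253).

I choose the grey round tall one and check it in a close crop.

```bash
cat > h.py <<'E'
from rig import robot
import cv2,numpy as np
def ray(f,u,v):
    M=np.array(f["world_to_cam"]);R=M[:3,:3];t=M[:3,3]
    d=np.array([(u-f["cx"])/f["fx"],(v-f["cy"])/f["fy"],1.0])
    return -R.T@t, R.T@d
def plane(f,u,v,z):
    o,d=ray(f,u,v); return o+d*(z-o[2])/d[2]
def cloud(f):
    M=np.array(f["world_to_cam"]);R=M[:3,:3];t=M[:3,3]
    v,u=np.mgrid[:384,:512]; D=f["depth"]
    P=np.stack([(u-f["cx"])/f["fx"]*D,(v-f["cy"])/f["fy"]*D,D],-1)
    W=(P-t)@R; W[D<=0]=np.nan; return W
E
python3 - <<'E'
from h import *
s=robot.grab_frame("side"); c=robot.grab_frame("scene")
a=cv2.resize(s["frame"][110:195,205:290],None,fx=4.5,fy=4.5,interpolation=2)
b=cv2.resize(s["frame"][245:384,180:375],None,fx=2.1,fy=2.1,interpolation=2)
o=np.zeros((590,800,3),np.uint8);o[:a.shape[0],:a.shape[1]]=a;
o[:b.shape[0],385:385+b.shape[1]]=b[:,:415]
d=cv2.resize(c["frame"][205:245,125:175],None,fx=4,fy=4);o[390:390+d.shape[0],:d.shape[1]]=d
cv2.imwrite("pics/crop1.png",o[:,:,::-1])
W=cloud(s); 
hsv=cv2.cvtColor(s["frame"],cv2.COLOR_RGB2HSV)
# grey ring
m=np.zeros((384,512),bool);m[325:384,270:318]=True
g=m&(hsv[...,1]<60)
P=W[g];P=P[(P[:,2]>0.01)&(P[:,2]<.07)];print("ring",len(P),P.min(0),P.max(0),np.percentile(P[:,2],95))
T=P[P[:,2]>0.04][:,:2]
A=np.c_[2*T,np.ones(len(T))];x=np.linalg.lstsq(A,(T**2).sum(1),rcond=None)[0];print("c",x[:2],np.sqrt(x[2]+x[:2]@x[:2]))
# handle
m=np.zeros((384,512),bool);m[100:170,215:280]=True
q=m&(W[...,2]>0.125)&(W[...,2]<0.16)
P=W[q];print("handle",len(P),P.min(0),P.max(0));ct=P[:,:2].mean(0);u,S,V=np.linalg.svd(P[:,:2]-ct);print(ct,V[0],np.percentile(P[:,2],[5,50,95]),(lambda t:(t.min(),t.max(),ct+V[0]*(t.min()+t.max())/2))((P[:,:2]-ct)@V[0]))
v,uu=np.where(q);print(uu.min(),uu.max(),v.min(),v.max())
q=m=(W[...,2]>0.09)&(W[...,2]<0.112)
mm=np.zeros_like(q);mm[95:200,205:290]=True
P=W[q&mm];print("tray",len(P),P.min(0),P.max(0))
r=cv2.minAreaRect((P[:,:2]*1000).astype(np.float32));print(r)
E
```

```text
ring 522 [ 0.49695218 -0.46118005  0.01014436] [ 0.54729003 -0.40979323  0.05218105] 0.049548534067438074
c [ 0.52204201 -0.43554493] 0.024418994855114336
handle 181 [0.45316715 0.10949999 0.12532214] [0.48786801 0.24611776 0.14793071]
[0.46964368 0.16216936] [-0.15817307 -0.9874114 ] [0.12865038 0.14472863 0.14714991] (np.float64(-0.08444889865009197), np.float64(0.051996654195505115), array([0.47221022, 0.17819122]))
241 251 109 140
tray 860 [0.38228291 0.05173908 0.09002316] [0.55849239 0.30359997 0.11170322]
((470.34014892578125, 174.95086669921875), (244.31204223632812, 150.56187438964844), 81.92666625976562)
```

View pics/crop1.png

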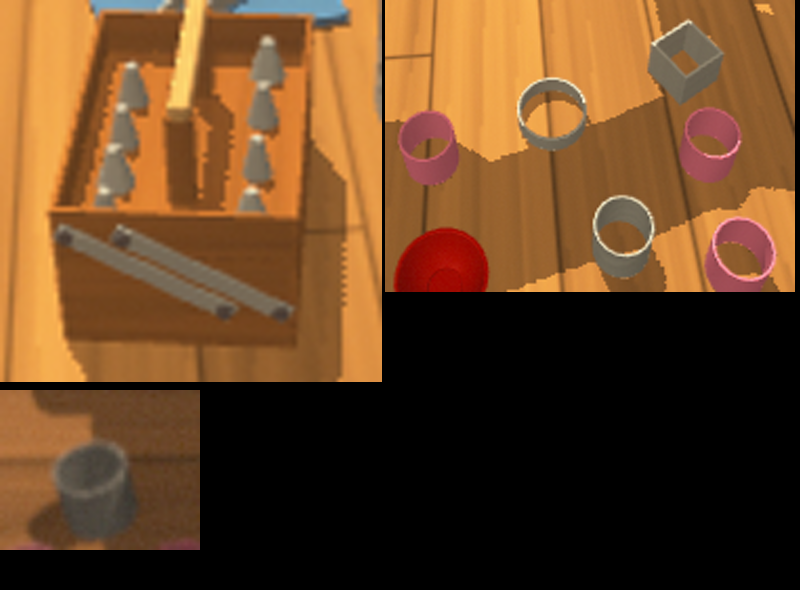

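The crop confirms it: at side (293,357) the cutter is grey, round and tall. It differs from the pink ones, the low ring and the square. The handle bar is at side (241-251, 109-140). Next I measure the neighbours and start moving towards the handle.

```bash
python3 -m jog '[[0,0,-0.025,-0.0255,0.0297,0,0.5],[0,0,-0.025,-0.0255,0.0297,0,0.5],[0,0,-0.025,-0.0255,0.0297,0,0.5],[0,0,-0.025,-0.0255,0.0297,0,0.5],[0,0,-0.025,-0.0255,0.0297,0,0.5],[0,0,-0.025,-0.0255,0.0297,0,0.5],[0,0,0,0,0,0,0.5],[0,0,0,0,0,0,0.5]]'
python3 - <<'E'
from h import *
s=robot.grab_frame("side");W=cloud(s);o=robot.get_obs();print(o["eef_pos"],o["tcp_rot"],o["finger_gap"])
hsv=cv2.cvtColor(s["frame"],cv2.COLOR_RGB2HSV)
m=(W[...,2]>0.012)&(W[...,2]<0.07)&(W[...,1]<-.15)&(W[...,0]>.3)
n,L,st,_=cv2.connectedComponentsWithStats(m.astype(np.uint8))
for i in range(1,n):
    if st[i,4]>60:
        P=W[L==i];print(st[i,:5],P.min(0).round(3),P.max(0).round(3),hsv[L==i].mean(0).round())
f=robot.grab_frame("wrist");cv2.imwrite("pics/w1.png",f["frame"][:,:,::-1])
f=robot.grab_frame("scene");cv2.imwrite("pics/s1.png",cv2.resize(f["frame"][130:260,250:430],None,fx=4,fy=4)[:,:,::-1])
# tray rim & nozzle heights from the initial geometry
E
```

```text
clock: 0.92
eef_pos: [0.4709, 0.1798, 0.2168]
tcp_rot: [-0.705, 0.052, -0.052, 0.705]
force: [0.5, 0.1, 0.0]
finger_gap: 0.0475
[0.47189854 0.17846883 0.21664062] [-0.70514623  0.05237938 -0.05264429  0.70516223] 0.047554141655387676
[305 254  36  38 681] [ 0.576 -0.299  0.012] [ 0.648 -0.228  0.052] [ 19.  64. 130.]
[ 384  279  128  105 3066] [ 0.689 -0.517  0.012] [ 0.901 -0.32   0.07 ] [ 20.  91. 180.]
[243 282  33  32 256] [ 0.436 -0.339  0.012] [ 0.505 -0.269  0.023] [ 20.  65. 148.]
[ 399  291   97   87 4676] [ 0.726 -0.503  0.012] [ 0.874 -0.346  0.07 ] [ 21.  55. 157.]
[321 296  29  33 553] [ 0.591 -0.383  0.012] [ 0.641 -0.331  0.052] [167. 126. 172.]
[186 298  29  33 543] [ 0.325 -0.365  0.012] [ 0.376 -0.313  0.051] [168. 131. 155.]
[279 338  29  38 554] [ 0.497 -0.461  0.012] [ 0.548 -0.409  0.052] [ 21.  57. 130.]
[388 345  36  39  98] [ 0.688 -0.507  0.04 ] [ 0.727 -0.435  0.07 ] [ 18. 111. 124.]
[333 348  33  36 601] [ 0.593 -0.487  0.012] [ 0.644 -0.435  0.052] [167. 126. 174.]
[184 354  45  30 749] [ 0.328 -0.472  0.012] [ 0.405 -0.419  0.036] [  2. 251. 182.]
```

View pics/w1.png

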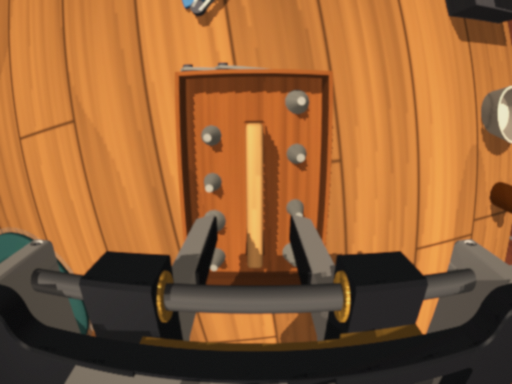

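View pics/s1.png

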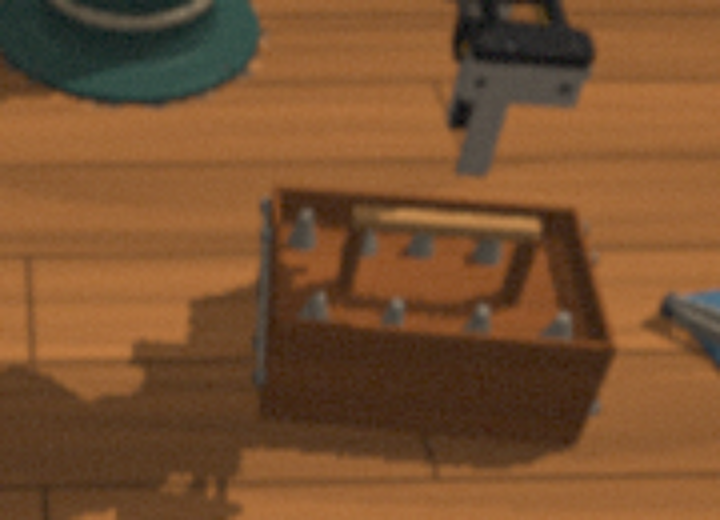

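The wrist view shows the bar (cols 246-263, rows 123-268) centred between the jaws and parallel to them. The nozzles sit below it on either side. I narrow the gap, go down and grip.

```bash
python3 -m jog '[[0,0,0,0,0,0,0.36],[0,0,0,0,0,-0.021,0.36],[0,0,0,0,0,-0.022,0.36],[0,0,0,0,0,-0.021,0.36],[0,0,0,0,0,-0.02,0.36],[0,0,0,0,0,0,0.36]]' && python3 -m jog '[[0,0,0,0,0,0,0],[0,0,0,0,0,0,0],[0,0,0,0,0,0,0],[0,0,0,0,0,0,0],[0,0,0,0,0,0,0]]'
python3 - <<'E'
import numpy as np
c,s=np.cos(.149),np.sin(.149)
q=np.linspace(0,1.92,25)
x=95.3+110*np.sin(q-1.0472);z=85+110*np.cos(q-1.0472)
for a,b in zip(np.diff(x),np.diff(z)): print(round(a*c,1),round(-a*s,1),round(b,1))
E
```

```text
clock: 1.57
eef_pos: [0.4707, 0.1767, 0.1292]
tcp_rot: [0.706, -0.055, 0.052, -0.704]
force: [-0.7, 0.1, -0.2]
finger_gap: 0.0337
clock: 1.98
eef_pos: [0.4729, 0.1783, 0.1335]
tcp_rot: [-0.705, 0.052, -0.054, 0.705]
force: [1.5, -1.9, 6.7]
finger_gap: 0.0138
4.6 -0.7 7.4
5.2 -0.8 7.0
5.8 -0.9 6.6
6.3 -0.9 6.1
6.7 -1.0 5.6
7.1 -1.1 5.0
7.5 -1.1 4.4
7.8 -1.2 3.8
8.1 -1.2 3.2
8.3 -1.3 2.5
8.5 -1.3 1.8
8.6 -1.3 1.1
8.7 -1.3 0.4
8.7 -1.3 -0.3
8.6 -1.3 -1.0
8.5 -1.3 -1.7
8.4 -1.3 -2.4
8.2 -1.2 -3.0
7.9 -1.2 -3.7
7.6 -1.1 -4.3
7.2 -1.1 -4.9
6.8 -1.0 -5.5
6.3 -1.0 -6.0
5.9 -0.9 -6.5
```

```bash
python3 -m jog '[[0,0,0,0.0046,-0.0007,0.0074,0],[0,0,0,0.0052,-0.0008,0.007,0],[0,0,0,0.0058,-0.0009,0.0066,0],[0,0,0,0.0063,-0.0009,0.0061,0],[0,0,0,0.0067,-0.001,0.0056,0],[0,0,0,0.0071,-0.0011,0.005,0],[0,0,0,0.0075,-0.0011,0.0044,0],[0,0,0,0.0078,-0.0012,0.0038,0]]'
```

```text
clock: 2.65
eef_pos: [0.5233, 0.1709, 0.1793]
tcp_rot: [-0.705, 0.053, -0.053, 0.705]
force: [-4.8, 4.3, 3.0]
finger_gap: 0.0137
```

```bash
python3 -m jog '[[0,0,0,0.0081,-0.0012,0.0032,0],[0,0,0,0.0083,-0.0013,0.0025,0],[0,0,0,0.0085,-0.0013,0.0018,0],[0,0,0,0.0086,-0.0013,0.0011,0],[0,0,0,0.0087,-0.0013,0.0004,0],[0,0,0,0.0087,-0.0013,-0.0003,0],[0,0,0,0.0086,-0.0013,-0.001,0],[0,0,0,0.0085,-0.0013,-0.0017,0]]'; python3 -m jog '[[0,0,0,0.0084,-0.0013,-0.0024,0],[0,0,0,0.0082,-0.0012,-0.003,0],[0,0,0,0.0079,-0.0012,-0.0037,0],[0,0,0,0.0076,-0.0011,-0.0043,0],[0,0,0,0.0072,-0.0011,-0.0049,0],[0,0,0,0.0068,-0.001,-0.0055,0],[0,0,0,0.0063,-0.001,-0.006,0],[0,0,0,0.003,-0.0005,-0.0032,0]]'
```

```text
clock: 3.32
eef_pos: [0.5924, 0.1609, 0.1857]
tcp_rot: [-0.705, 0.052, -0.053, 0.706]
force: [0.5, 6.4, 2.8]
finger_gap: 0.014
clock: 3.98
eef_pos: [0.6484, 0.1528, 0.1519]
tcp_rot: [-0.704, 0.052, -0.054, 0.706]
force: [4.7, 7.3, 1.3]
finger_gap: 0.0138
```

```bash
python3 -m jog '[[0,0,0,0,0,0,0.36],[0,0,0,0,0,0,0.36],[0,0,0,0,0,0,0.36],[0,0,0,0,0,0,0.36],[0,0,0,0,0,0.02,0.36],[0,0,0,0,0,0.03,0.36],[0,0,0,0,0,0.035,0.5],[0,0,0,0,0,0.035,0.7]]'
python3 - <<'E'
from h import *
s=robot.grab_frame("side");W=cloud(s)
f=robot.grab_frame("scene");cv2.imwrite("pics/s2.png",cv2.resize(f["frame"][130:260,250:430],None,fx=4,fy=4)[:,:,::-1])
cv2.imwrite("pics/d2.png",cv2.resize(s["frame"][80:200,190:330],None,fx=5,fy=5)[:,:,::-1])
m=np.zeros((384,512),bool);m[80:200,210:330]=True
P=W[m&(W[...,2]>.15)&(W[...,2]<.168)];print("handle",len(P),P.min(0),P.max(0),P.mean(0))
m[:,:]=0;m[100:200,205:300]=1
P=W[m&(W[...,2]>.06)&(W[...,2]<.075)&(W[...,0]<.56)];print(len(P),P.min(0),P.max(0),cv2.minAreaRect((P[:,:2]*1000).astype(np.float32)))
o=robot.get_obs();print(o["eef_pos"],o["force"])
E
```

```text
clock: 4.65
eef_pos: [0.6459, 0.1514, 0.2728]
tcp_rot: [0.705, -0.053, 0.053, -0.705]
force: [-0.1, 0.2, 0.3]
finger_gap: 0.0441
handle 156 [0.63136018 0.08587795 0.15069826] [0.66299239 0.21724739 0.16372644] [0.64624875 0.14132208 0.1599061 ]
630 [0.38140364 0.04048118 0.06000507] [0.55936557 0.29994519 0.07465884] ((480.7416076660156, 171.28900146484375), (246.68807983398438, 180.721923828125), 84.58404541015625)
[0.64834137 0.1521411  0.27775358] [ 0.0979115   0.2450262  -0.71438127]
```

View pics/s2.png

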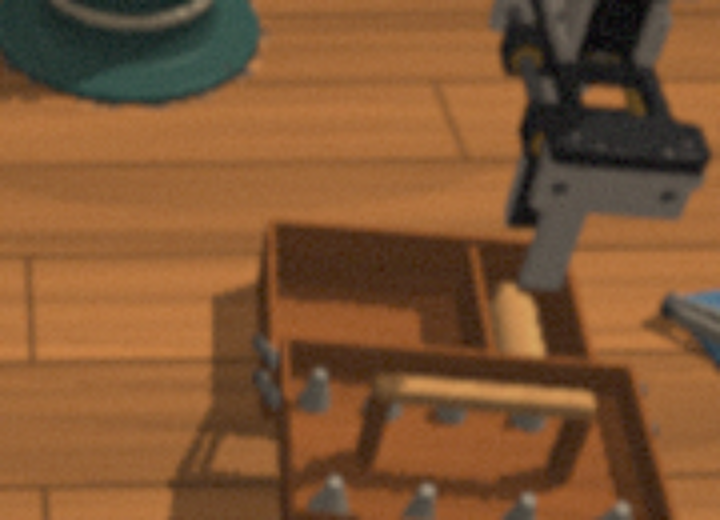

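View pics/d2.png

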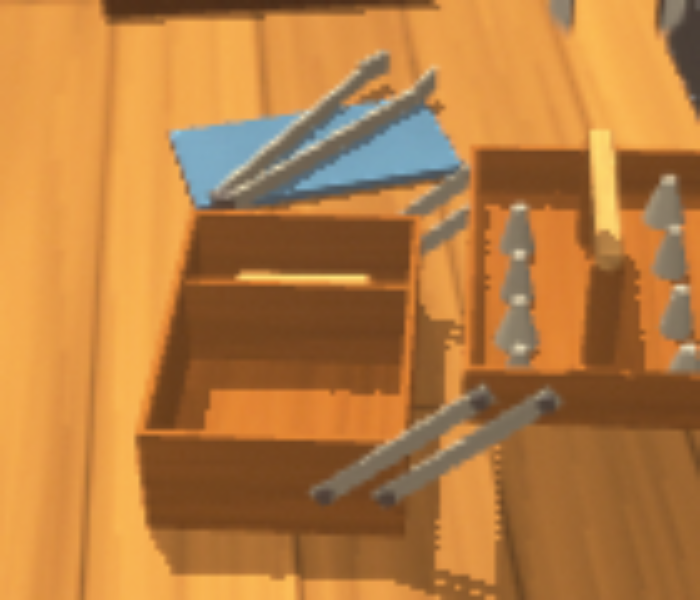

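The tray is fully open: the handle top reads z≈0.163, so its centre is 0.156 as expected. Next I go to the ring cutter.

```bash
python3 -m jog '[[0,0,0,-0.0079,-0.0367,0,0.75],[0,0,0,-0.0079,-0.0367,0,0.75],[0,0,0,-0.0079,-0.0367,0,0.75],[0,0,0,-0.0079,-0.0367,0,0.75],[0,0,0,-0.0079,-0.0367,0,0.75],[0,0,0,-0.0079,-0.0367,0,0.75],[0,0,0,-0.0079,-0.0367,0,0.75],[0,0,0,-0.0079,-0.0367,0,0.75]]'; python3 -m jog '[[0,0,0,-0.0079,-0.0367,0,0.75],[0,0,0,-0.0079,-0.0367,0,0.75],[0,0,0,-0.0079,-0.0367,0,0.75],[0,0,0,-0.0079,-0.0367,0,0.75],[0,0,0,-0.0079,-0.0367,-0.01,0.75],[0,0,0,-0.0079,-0.0367,-0.03,0.75],[0,0,0,-0.0079,-0.0367,-0.03,0.75],[0,0,0,0,0,-0.03,0.75]]'
python3 -m jog '[[0,0,0,0,0,0,0.75],[0,0,0,0,0,0,0.75],[0,0,0,0,0,0,0.75]]'
python3 - <<'E'
from h import *
f=robot.grab_frame("wrist");cv2.imwrite("pics/w3.png",f["frame"][:,:,::-1])
s=robot.grab_frame("side");cv2.imwrite("pics/d3.png",s["frame"][:,:,::-1])
o=robot.get_obs();print(o["eef_pos"],o["qpos"],o["force"])
E
```

```text
clock: 5.42
eef_pos: [0.5823, -0.1436, 0.2714]
tcp_rot: [0.705, -0.053, 0.053, -0.705]
force: [0.9, -0.3, -0.9]
finger_gap: 0.0702
clock: 6.08
eef_pos: [0.5266, -0.3961, 0.1787]
tcp_rot: [0.706, -0.056, 0.055, -0.704]
force: [-0.1, -1.2, 0.0]
finger_gap: 0.0706
clock: 6.33
eef_pos: [0.531, -0.3883, 0.1811]
tcp_rot: [0.705, -0.052, 0.053, -0.705]
force: [0.5, 0.0, -0.2]
finger_gap: 0.0705
[ 0.53127028 -0.38842493  0.18152586] [ 0.47883336  0.50937398  0.14828331  1.56484991 -0.08264369  1.07074947
  0.49948474] [ 1.10494949 -0.21120338 -0.11050299]
```

View pics/w3.png

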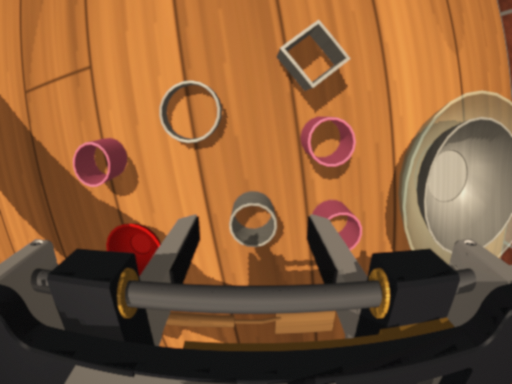

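View pics/d3.png

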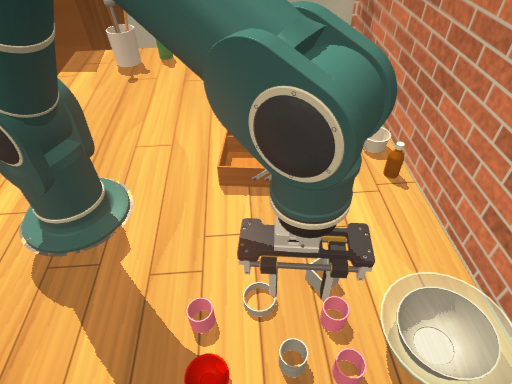

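The wrist view shows the grey ring at (254,219), between the jaws in x but about 47 mm further on in -y. A pink ring is clear to the right at (338,222). I correct the position, then go down.

```bash
python3 -m jog '[[0,0,0,-0.0045,-0.0235,0,0.75],[0,0,0,-0.0045,-0.0235,0,0.75],[0,0,0,0,0,-0.03,0.75],[0,0,0,0,0,-0.03,0.75],[0,0,0,0,0,-0.02,0.75],[0,0,0,0,0,0,0.75],[0,0,0,0,0,0,0.75]]'
python3 - <<'E'
from h import *
f=robot.grab_frame("wrist");cv2.imwrite("pics/w4.png",f["frame"][:,:,::-1])
s=robot.grab_frame("scene");cv2.imwrite("pics/s4.png",cv2.resize(s["frame"][150:290,80:260],None,fx=4,fy=4)[:,:,::-1])
o=robot.get_obs();print(o["eef_pos"],o["force"])
E
```

```text
clock: 7.02
eef_pos: [0.5216, -0.4356, 0.1003]
tcp_rot: [0.705, -0.053, 0.053, -0.705]
force: [0.1, 0.5, 1.2]
finger_gap: 0.0705
[ 0.52217228 -0.43639301  0.10181156] [ 0.24639981 -0.41017259  0.48635371]
```

View pics/w4.png

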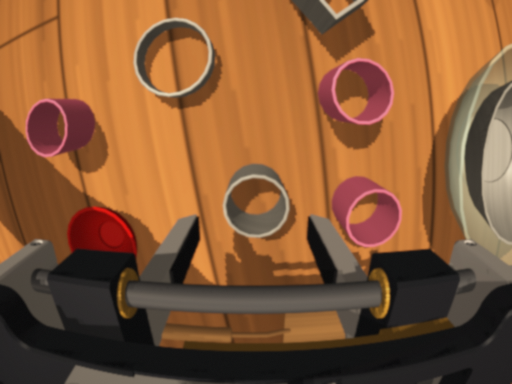

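View pics/s4.png

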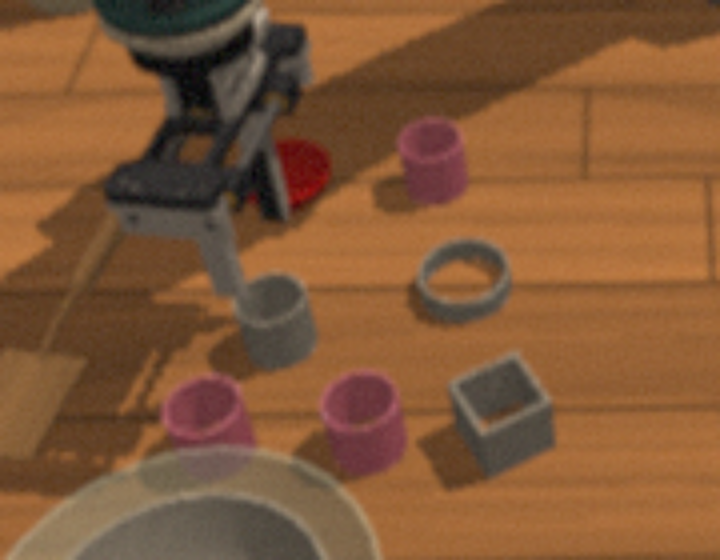

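Run:
```python
from h import *
f=robot.grab_frame("wrist");M=np.array(f["world_to_cam"])
g=cv2.cvtColor(f["frame"],cv2.COLOR_RGB2HSV)
def proj(p):
    c=M[:3,:3]@p+M[:3,3];r=np.hypot(c[0],c[1]);k=f["fx"]*np.arctan2(r,c[2])/r
    return (f["cx"]+c[0]*k,f["cy"]+c[1]*k)
for z in(0,.05):
    q=np.array([proj(np.array([.522+.026*np.cos(t),-.4355+.026*np.sin(t),z])) for t in np.linspace(0,6.28,41)]);print(z,q.min(0),q.max(0))
    cv2.polylines(f["frame"],[q.astype(np.int32)],True,(255,255,0))
cv2.imwrite("pics/w5.png",cv2.resize(f["frame"][140:260,180:340],None,fx=4,fy=4)[:,:,::-1])
```

```text
0 [224.61865371 160.29050095] [279.69620279 213.59829655]
0.05 [218.96445631 171.1557149 ] [285.38916479 234.44529731]
```

View pics/w5.png

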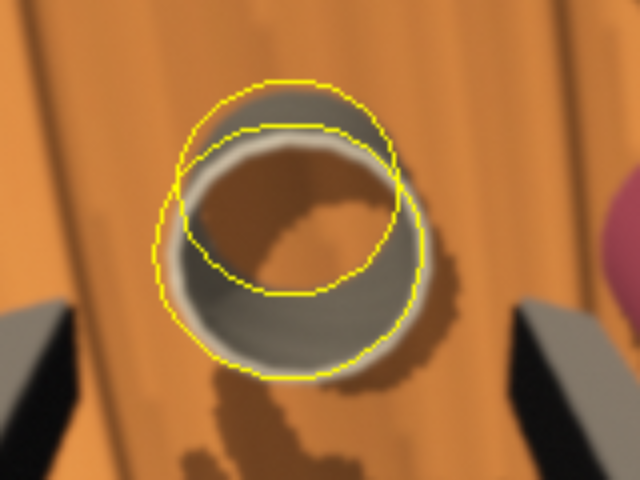

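The predicted rim circle lies on the ring within about 2 mm. I go down and grip.

```bash
python3 -m jog '[[0,0,0,0.001,0,-0.024,0.75],[0,0,0,0,0,-0.024,0.75],[0,0,0,0,0,-0.024,0.75],[0,0,0,0,0,0,0.75],[0,0,0,0,0,0,0.75]]'; python3 -m jog '[[0,0,0,0,0,0,0.3],[0,0,0,0,0,0,0.3],[0,0,0,0,0,0,0.3],[0,0,0,0,0,0,0.3],[0,0,0,0,0,0,0.3],[0,0,0,0,0,0,0.3]]'
```

```text
clock: 7.58
eef_pos: [0.5222, -0.436, 0.0281]
tcp_rot: [-0.705, 0.053, -0.053, 0.705]
force: [0.7, -0.7, 0.6]
finger_gap: 0.0707
clock: 8.08
eef_pos: [0.5227, -0.4365, 0.029]
tcp_rot: [0.706, -0.052, 0.054, -0.705]
force: [-1.1, 1.2, 9.8]
finger_gap: 0.0522
```

```bash
python3 -m jog '[[0,0,0,0,0,0.015,0.3],[0,0,0,0,0,0.025,0.3],[0,0,0,0,0,0.03,0.3],[0,0,0,0,0,0.03,0.3],[0,0,0,0,0,0.03,0.3],[0,0,0,0,0,0.02,0.3],[0,0,0,-0.002,0.02,0.01,0.3],[0,0,0,-0.003,0.028,0,0.3]]'; python3 -m jog '[[0,0,0,-0.003,0.03,0,0.3],[0,0,0,-0.003,0.03,0,0.3],[0,0,0,-0.003,0.03,0,0.3],[0,0,0,-0.003,0.03,0,0.3],[0,0,0,-0.003,0.03,0,0.3],[0,0,0,-0.003,0.03,0,0.3],[0,0,0,-0.003,0.03,0,0.3],[0,0,0,-0.003,0.03,0,0.3]]'; python3 -m jog '[[0,0,0,-0.003,0.03,0,0.3],[0,0,0,-0.003,0.03,0,0.3],[0,0,0,-0.003,0.03,0,0.3],[0,0,0,-0.003,0.03,0,0.3],[0,0,0,-0.003,0.03,0,0.3],[0,0,0,-0.003,0.03,0,0.3],[0,0,0,-0.003,0.03,0,0.3],[0,0,0,0,0,0,0.3]]'
```

```text
clock: 8.75
eef_pos: [0.5171, -0.3902, 0.1913]
tcp_rot: [0.706, -0.053, 0.055, -0.704]
force: [0.9, -0.7, -1.2]
finger_gap: 0.0522
clock: 9.42
eef_pos: [0.4927, -0.1467, 0.1886]
tcp_rot: [0.705, -0.053, 0.053, -0.705]
force: [0.5, -0.2, -0.7]
finger_gap: 0.0518
clock: 10.08
eef_pos: [0.4714, 0.0673, 0.1886]
tcp_rot: [-0.705, 0.05, -0.051, 0.706]
force: [-0.7, 1.0, -0.6]
finger_gap: 0.0519
```

```bash
python3 -m jog '[[0,0,0,-0.0015,0.028,0,0.3],[0,0,0,-0.0015,0.028,0,0.3],[0,0,0,-0.0015,0.022,0,0.3],[0,0,0,0,0,0,0.3],[0,0,0,0,0,0,0.3]]'
python3 - <<'E'
from h import *
o=robot.get_obs();print(o["eef_pos"],o["force"],o["finger_gap"])
f=robot.grab_frame("wrist");cv2.imwrite("pics/w6.png",f["frame"][:,:,::-1])
s=robot.grab_frame("side");cv2.imwrite("pics/d6.png",cv2.resize(s["frame"][60:200,170:350],None,fx=4,fy=4)[:,:,::-1])
W=cloud(s);m=np.zeros((384,512),bool);m[80:190,200:300]=1
hs=cv2.cvtColor(s["frame"],cv2.COLOR_RGB2HSV)
P=W[m&(W[...,2]>.06)&(W[...,2]<.074)&(W[...,0]<.57)&(hs[...,1]>120)];
print(len(P),cv2.minAreaRect((P[:,:2]*1000).astype(np.float32)))
E
```

```text
clock: 10.5
eef_pos: [0.4675, 0.1405, 0.1882]
tcp_rot: [-0.705, 0.052, -0.053, 0.705]
force: [-0.4, -0.6, -0.0]
finger_gap: 0.0519
[0.46749103 0.14054683 0.18817024] [-0.37748141 -0.56334055 -0.03812087] 0.051856369419745446
505 ((482.2417297363281, 173.27532958984375), (240.63478088378906, 180.71461486816406), 84.0165023803711)
```

View pics/w6.png

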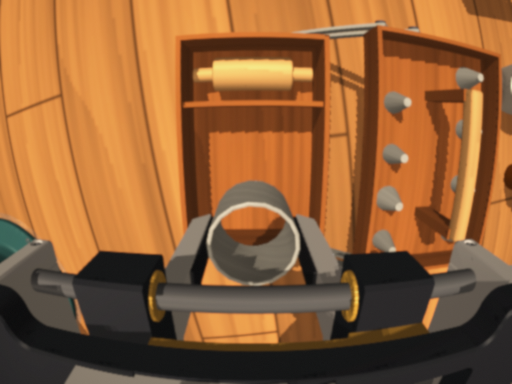

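View pics/d6.png

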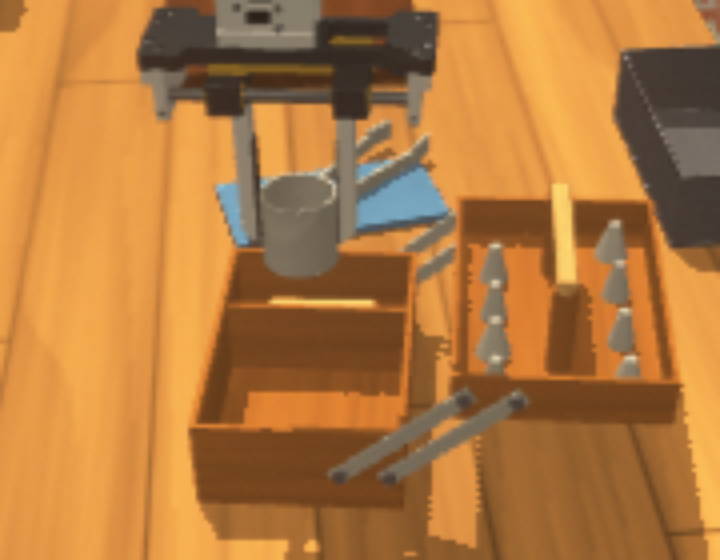

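```bash
python3 -m jog '[[0,0,0,0,0.004,-0.025,0.3],[0,0,0,0,0,-0.03,0.3],[0,0,0,0,0,-0.03,0.3],[0,0,0,0,0,-0.03,0.3],[0,0,0,0,0,-0.02,0.3],[0,0,0,0,0,-0.008,0.3],[0,0,0,0,0,0,0.3],[0,0,0,0,0,0,0.3]]'; python3 -m jog '[[0,0,0,0,0,-0.003,0.3],[0,0,0,0,0,-0.003,0.3],[0,0,0,0,0,-0.002,0.3],[0,0,0,0,0,0,0.3]]'
```

```text
clock: 11.27
eef_pos: [0.468, 0.1436, 0.0451]
tcp_rot: [0.705, -0.053, 0.053, -0.705]
force: [-0.5, 0.3, -0.5]
finger_gap: 0.052
clock: 11.6
eef_pos: [0.4676, 0.144, 0.0364]
tcp_rot: [-0.705, 0.053, -0.053, 0.705]
force: [0.0, 0.2, -0.9]
finger_gap: 0.0522
```

```bash
python3 -m jog '[[0,0,0,0,0,-0.0015,0.3],[0,0,0,0,0,-0.001,0.3],[0,0,0,0,0,0,0.3]]'; python3 -m jog '[[0,0,0,0,0,-0.001,0.3],[0,0,0,0,0,0,0.3]]'
```

```text
clock: 11.85
eef_pos: [0.4676, 0.1442, 0.034]
tcp_rot: [-0.705, 0.053, -0.053, 0.705]
force: [-0.3, -1.1, 2.3]
finger_gap: 0.0519
clock: 12.02
eef_pos: [0.4676, 0.1442, 0.0337]
tcp_rot: [-0.705, 0.053, -0.053, 0.705]
force: [-8.2, -1.5, 25.1]
finger_gap: 0.0516
```

Contact with the floor at the expected height (TCP 0.034). I release and rise.

```bash
python3 -m jog '[[0,0,0,0,0,0.001,0.3],[0,0,0,0,0,0,0.75],[0,0,0,0,0,0,0.75],[0,0,0,0,0,0,0.75],[0,0,0,0,0,0,0.75],[0,0,0,0,0,0,0.75],[0,0,0,0,0,0,0.75]]'; python3 -m jog '[[0,0,0,0,0,0.015,0.75],[0,0,0,0,0,0.02,0.75],[0,0,0,0,0,0.03,0.75],[0,0,0,0,0,0.04,0.75],[0,0,0,0,0,0.04,0.75],[0,0,0,0,0,0.04,0.6],[0,0,0,0,0,0.04,0.36],[0,0,0,0,0,0,0.36]]'
python3 - <<'E'
from h import *
o=robot.get_obs();print(o["eef_pos"],o["force"],o["finger_gap"])
f=robot.grab_frame("wrist");cv2.imwrite("pics/w7.png",f["frame"][:,:,::-1])
s=robot.grab_frame("side");cv2.imwrite("pics/d7.png",cv2.resize(s["frame"][80:200,190:330],None,fx=5,fy=5)[:,:,::-1])
W=cloud(s);hs=cv2.cvtColor(s["frame"],cv2.COLOR_RGB2HSV)
m=(np.abs(W[...,0]-.468)<.045)&(np.abs(W[...,1]-.144)<.045)&(hs[...,1]<90)&(W[...,2]<.08)
P=W[m];print(len(P),P.min(0),P.max(0))
m=np.zeros((384,512),bool);m[80:200,210:330]=True
P=W[m&(W[...,2]>.155)&(W[...,2]<.168)&(W[...,0]>.6)];print("handle",len(P),P.min(0),P.max(0))
E
```

```text
clock: 12.6
eef_pos: [0.4675, 0.1441, 0.0337]
tcp_rot: [0.705, -0.053, 0.053, -0.705]
force: [0.0, -0.5, -1.0]
finger_gap: 0.0704
clock: 13.27
eef_pos: [0.4699, 0.145, 0.266]
tcp_rot: [-0.704, 0.05, -0.056, 0.706]
force: [0.2, 0.2, 1.2]
finger_gap: 0.0541
[0.46988121 0.14497598 0.26601056] [0.16336296 0.21739084 1.22616946] 0.05407925834130094
260 [0.44152488 0.11785264 0.01862966] [0.48927878 0.17229981 0.05502913]
handle 137 [0.63364842 0.08621631 0.15541557] [0.66294639 0.21424671 0.16429416]
```

View pics/w7.png

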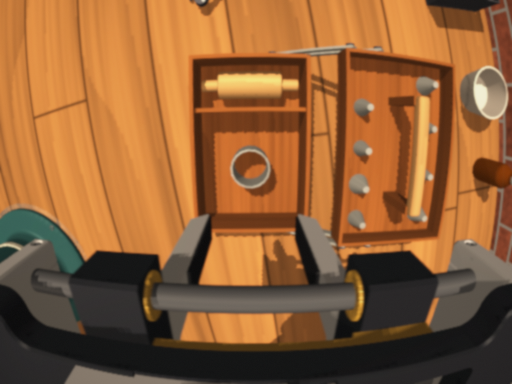

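View pics/d7.png

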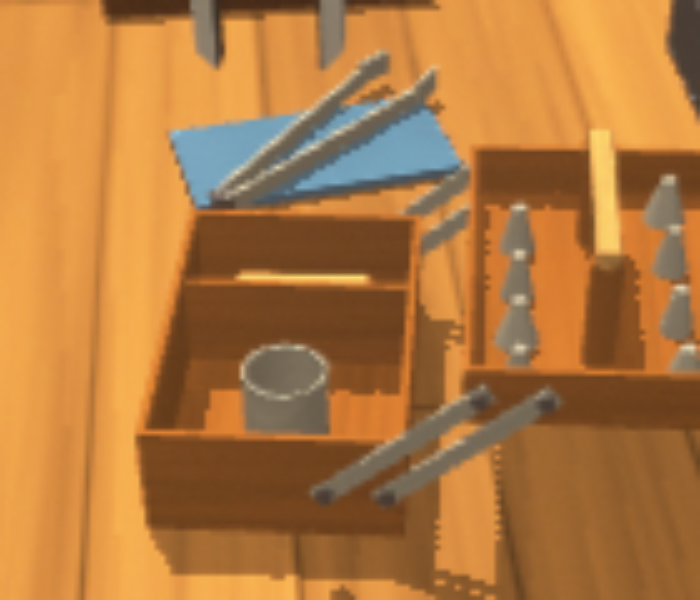

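The ring stands upright at wrist (250,167) with its rim at z=0.055, and the tray is still open. Back to the handle at about (0.649, 0.1515).

```bash
python3 -m jog '[[0,0,0,0.03,0.001,0,0.36],[0,0,0,0.03,0.001,0,0.36],[0,0,0,0.03,0.001,0,0.36],[0,0,0,0.03,0.001,0,0.36],[0,0,0,0.03,0.001,0,0.36],[0,0,0,0.03,0.001,0,0.36],[0,0,0,0,0,0,0.36],[0,0,0,0,0,0,0.36]]'
python3 - <<'E'
from h import *
o=robot.get_obs();print(o["eef_pos"],o["finger_gap"])
f=robot.grab_frame("wrist");cv2.imwrite("pics/w8.png",f["frame"][:,:,::-1])
E
```

```text
clock: 14.03
eef_pos: [0.6475, 0.1498, 0.2559]
tcp_rot: [0.706, -0.054, 0.052, -0.705]
force: [-1.5, -0.1, 0.3]
finger_gap: 0.0339
[0.64753296 0.14975037 0.25591196] 0.033907153407640965
```

View pics/w8.png

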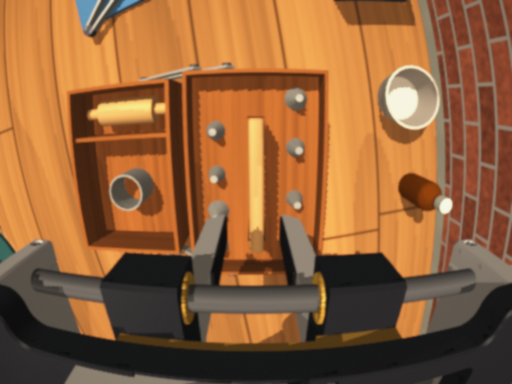

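The bar (col 256) is centred between the fingers. I go down and grip.

```bash
python3 -m jog '[[0,0,0,0.001,0.001,-0.027,0.36],[0,0,0,0,0,-0.027,0.36],[0,0,0,0,0,-0.027,0.36],[0,0,0,0,0,-0.025,0.36],[0,0,0,0,0,0,0.36],[0,0,0,0,0,0,0.36]]'; python3 -m jog '[[0,0,0,0,0,0,0],[0,0,0,0,0,0,0],[0,0,0,0,0,0,0],[0,0,0,0,0,0,0],[0,0,0,0,0,0,0]]'
```

```text
clock: 14.58
eef_pos: [0.6473, 0.1511, 0.1524]
tcp_rot: [0.705, -0.054, 0.052, -0.705]
force: [0.5, -1.0, 1.4]
finger_gap: 0.0339
clock: 15.0
eef_pos: [0.6501, 0.1511, 0.1546]
tcp_rot: [-0.705, 0.052, -0.055, 0.705]
force: [5.6, -0.4, 2.7]
finger_gap: 0.0133
```

```bash
python3 -m jog '[[0,0,0,-0.0059,0.0009,0.0065,0],[0,0,0,-0.0063,0.001,0.006,0],[0,0,0,-0.0068,0.001,0.0055,0],[0,0,0,-0.0072,0.0011,0.0049,0],[0,0,0,-0.0076,0.0011,0.0043,0],[0,0,0,-0.0079,0.0012,0.0037,0],[0,0,0,-0.0082,0.0012,0.003,0],[0,0,0,-0.0084,0.0013,0.0024,0]]'; python3 -m jog '[[0,0,0,-0.0085,0.0013,0.0017,0],[0,0,0,-0.0086,0.0013,0.001,0],[0,0,0,-0.0087,0.0013,0.0003,0],[0,0,0,-0.0087,0.0013,-0.0004,0],[0,0,0,-0.0086,0.0013,-0.0011,0],[0,0,0,-0.0085,0.0013,-0.0018,0],[0,0,0,-0.0083,0.0013,-0.0025,0],[0,0,0,-0.0081,0.0012,-0.0032,0]]'
```

```text
clock: 15.67
eef_pos: [0.5911, 0.1596, 0.1909]
tcp_rot: [-0.705, 0.052, -0.054, 0.705]
force: [3.9, -3.0, 3.5]
finger_gap: 0.0135
clock: 16.33
eef_pos: [0.5218, 0.1696, 0.1838]
tcp_rot: [0.705, -0.053, 0.053, -0.705]
force: [-0.2, -5.3, 3.1]
finger_gap: 0.0137
```

```bash
python3 -m jog '[[0,0,0,-0.0078,0.0012,-0.0038,0],[0,0,0,-0.0075,0.0011,-0.0044,0],[0,0,0,-0.0071,0.0011,-0.005,0],[0,0,0,-0.0067,0.001,-0.0056,0],[0,0,0,-0.0063,0.0009,-0.0061,0],[0,0,0,-0.0058,0.0009,-0.0066,0],[0,0,0,-0.0052,0.0008,-0.007,0],[0,0,0,-0.004,0.0006,-0.006,0]]'; python3 -m jog '[[0,0,0,0,0,0,0],[0,0,0,0,0,0,0.2],[0,0,0,0,0,0,0.36],[0,0,0,0,0,0,0.36],[0,0,0,0,0,0,0.36],[0,0,0,0,0,0,0.36]]';  python3 -m jog '[[0,0,0,0,0,0.02,0.36],[0,0,0,0,0,0.03,0.36],[0,0,0,0,0,0.03,0.36],[0,0,0,0,0,0.03,0.36],[0,0,0,0.02,-0.03,0.02,0.36],[0,0,0,0.02,-0.03,0.02,0.36],[0,0,0,0.02,-0.03,0.02,0.36],[0,0,0,0,0,0,0.36]]'
python3 - <<'E'
from h import *
o=robot.get_obs();print(o["eef_pos"],o["force"],o["finger_gap"])
f=robot.grab_frame("wrist");cv2.imwrite("pics/w9.png",f["frame"][:,:,::-1])
s=robot.grab_frame("side");cv2.imwrite("pics/d9.png",cv2.resize(s["frame"][80:200,190:330],None,fx=5,fy=5)[:,:,::-1])
W=cloud(s)
m=np.zeros((384,512),bool);m[100:170,215:280]=True
P=W[m&(W[...,2]>.125)&(W[...,2]<.165)];print("handle",len(P),P.min(0),P.max(0),np.percentile(P[:,2],[50,95]), P[:,:2].mean(0))
E
```

```text
clock: 17.0
eef_pos: [0.4723, 0.1768, 0.1384]
tcp_rot: [0.705, -0.053, 0.054, -0.705]
force: [17.9, -9.9, 11.7]
finger_gap: 0.0137
clock: 17.5
eef_pos: [0.4716, 0.178, 0.1386]
tcp_rot: [-0.705, 0.053, -0.053, 0.705]
force: [-0.1, -1.0, -0.2]
finger_gap: 0.0336
clock: 18.17
eef_pos: [0.5355, 0.0818, 0.3121]
tcp_rot: [0.705, -0.054, 0.057, -0.705]
force: [0.2, 0.0, -0.3]
finger_gap: 0.0343
[0.53547891 0.08176982 0.31212138] [ 0.21691011  0.02124075 -0.26750823] 0.034260930232331684
handle 182 [0.45316736 0.11143158 0.12515346] [0.48789214 0.24160133 0.14744951] [0.14474234 0.14690268] [0.46966713 0.16244523]
```

View pics/w9.png

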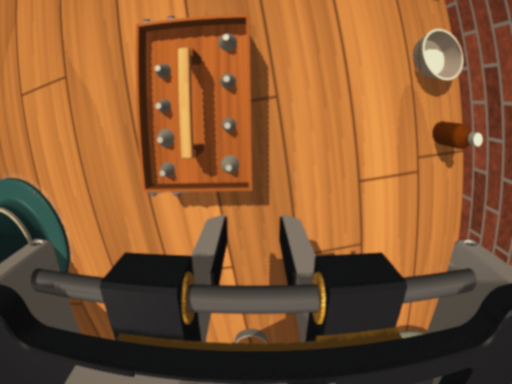

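View pics/d9.png

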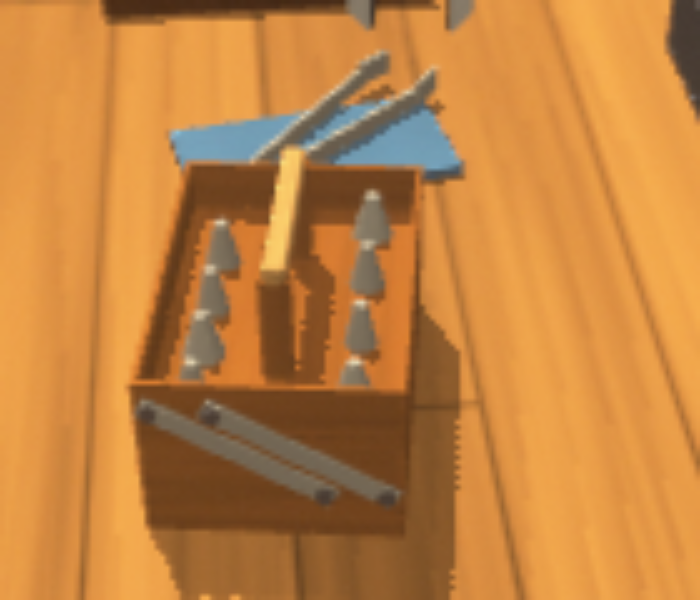

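The handle cloud matches the start (mean (0.4697,0.1624), z95 0.147). I let it settle for a moment, recheck and hand in.

```bash
python3 -m jog '[[0,0,0,0,0,0,0.36],[0,0,0,0,0,0,0.36],[0,0,0,0,0,0,0.36],[0,0,0,0,0,0,0.36],[0,0,0,0,0,0,0.36],[0,0,0,0,0,0,0.36],[0,0,0,0,0,0,0.36],[0,0,0,0,0,0,0.36]]' >/dev/null; python3 -m jog '[[0,0,0,0,0,0,0.36],[0,0,0,0,0,0,0.36],[0,0,0,0,0,0,0.36],[0,0,0,0,0,0,0.36],[0,0,0,0,0,0,0.36],[0,0,0,0,0,0,0.36],[0,0,0,0,0,0,0.36],[0,0,0,0,0,0,0.36]]'
python3 - <<'E'
from h import *
s=robot.grab_frame("side");W=cloud(s)
m=np.zeros((384,512),bool);m[100:170,215:280]=True
P=W[m&(W[...,2]>.125)&(W[...,2]<.165)];print("handle",len(P),np.percentile(P[:,2],[5,50,95]), P[:,:2].mean(0))
a=cv2.imread("pics/side0.png")[112:190,212:285].astype(int);b=s["frame"][112:190,212:285,::-1].astype(int);print("diff to start image",np.abs(a-b).mean())
robot.close_job()
E
```

```text
clock: 19.6
eef_pos: [0.5318, 0.0878, 0.3086]
tcp_rot: [0.705, -0.053, 0.053, -0.705]
force: [0.6, -0.2, -0.0]
finger_gap: 0.034
handle 179 [0.12999715 0.14493828 0.14695906] [0.46982618 0.1629733 ]
diff to start image 2.4956094134176325
the job is handed in; nothing more can be done
```

The grey tall ring cutter is in the box's empty section with the tray closed over it, and I handed the job in at about 19.6 s of the 72 s allowed. I swung the tray fully open by its bar, stood the cutter in the larger section, then brought the tray back down and moved the arm clear.

**Checks that passed:**
- **Tray open:** the handle top read about 0.163 m, as expected for fully open, and read the same again after the cutter was released.
- **Cutter:** it stood upright mid-section, away from the rolling pin, with its rim at z≈0.055 m, which puts its base on the box floor.
- **Tray closed:** the handle's mean position was within 1 mm of the start and its height within 0.2 mm, and the box looked nearly the same as in the first picture.
- **Robot:** it was clear of everything at hand-in.

**What did not go exactly as planned:**
- The sideways move to the cutter fell about 47 mm short; I corrected it before going down.
- The last 1 mm of lowering pressed the cutter on the floor with about 25 N before I released it.
- The cutter can't be seen under the closed tray, so its final stance rests on the check made before closing.

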